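# Clear the nearly used-up tape roll from its spindle

### The arm

A 6-joint arm with a two-finger parallel gripper is mounted at the origin on a cart in front of the work surface, level with it; the furniture and walls round the work are solid. World frame = base frame: x ahead of the robot, y to its left, z up, the work surface at z = 0. Lengths are in m, angles in degrees, forces in N, time in s.
With the tool pointing down it reaches from about 0.4 to 0.825 m from the base axis. Payload 7 kg.
Tool frame: the origin (TCP) lies on the centre line of the jaws, within the pads' length; the fingertips stand 22 mm ahead of it and the grasp point (between the pads) lies 3 mm ahead of it (ctrl.finger_overhang is the distance from the TCP to the fingertips, in m); z points along the fingers, y is the line along which they close (so a half turn about z gives the same grasp; the last joint's range is limited). The gripper opens to 88 mm and grips with 3 to 60 N. Pads are 19 mm wide; open, the fingers measure 130 mm over their backs; the gripper's body (78 mm by 193 mm) begins 47 mm behind the grasp point.
Start: joints at [83.027, 20.546, 0.682, 0, -70.136, -16.507], TCP at [0.269, 0.619, 0.249] pointing down, gripper open.
Joint ranges: [-176.03, 176.03], [-82.01, 121.73], [-58.28, 71.71], [-173.87, 95.51], [-174.79, -0.11], [-173.66, 173.66]. Speed limits (degrees/s): [136.94, 136.94, 172.46, 180, 180, 180].

### API

Orientations are given as [roll, pitch, yaw] about the fixed x, y, z axes, in that order (R = Rz(yaw) Ry(pitch) Rx(roll)).
In Python, from plant import ctrl gives the robot as it stands. The module is installed in compiled form; this text tells all that it offers.
- The arm moves only by the shell command python3 -m creep 'ROWS'. ROWS is JSON, a list of rows, each an object with "grip": the closure, from 0 (fully open) to 1 (shut); "delta_pos": the shift along the tool's x, y, z scaled (see below), a list of three; "rotation": the turn, a rotation vector about the tool's x, y, z scaled (see below), a list of three. A call has 1 to 5 rows; each row is the pose to reach, as a shift and turn from the pose commanded when the call began, along the tool's axes at that moment; what a row does not reach only later rows make up. The controller multiplies each number of a shift by 10 cm and each number of a turn by pi/2 rad. A row lasts 1/10 s, in which the tool goes at most 50 mm and 8.59 degrees, less where a joint would pass 70% of its speed; a pose out of reach is approached as far as the arm can. A call with a number of a shift or a turn outside -1 to 1 is refused whole. A call with a gripper value outside its range is refused whole. The fingers move at their own pace and stop on an object; the grip force is fixed at half the most. Time passes only in rows, so rows that repeat a pose let the fingers close. It gives the time, the measured TCP pose, the force, the opening and the grip force at its end, in the units of the state.
- ctrl.get_obs(): the state, without advancing time (a new reading comes with each control period).
- ctrl.snapshot(name): name is "side" or "top"; returns a dict with "color" (384x512x3 uint8, red, green, blue), "intrinsics" (3x3 intrinsics, pixels), "distortion" ([k1, k2, p1, p2, k3] as OpenCV has them; the pictures are not rectified), "R" (3x3) and "t" (3): a world point X has camera coordinates R X + t. Camera axes: x right, y down, z forward; pixel columns grow to the right and rows downward; lengths in m; the calibration is good to about 2 mm. A picture is of the moment at which its call begins. There is no depth.
- ctrl.close_job(): hands the job in; it is judged then, once.
The state is a dict: "clock": time; "joint_pos": joint angles; "qvel": joint speeds; "tau": joint torques, N m; "tool_pos": TCP position; "orientation": TCP orientation; "force": force on the tool from outside, world axes, zero at the start; "moment": the same for the moment, N m; "opening": finger opening in m; "gripper_force": force on a finger pad.
Only numpy, scipy, OpenCV 4.12 (cv2) and the standard library are available. Lean on these libraries where they do the work, as an engineer would, in place of code of your own. Each camera call takes 0.05 s, during which the arm holds its last target. There are 200 camera calls.

### The job

Two rolls of paper mending tape sit on upright spindle stands. Slide the nearly used-up (narrower across) roll straight up off its spindle and lay it flat in the shallow wooden tray, inside the lip and without dropping it. Leave the full roll on its spindle and both stands standing where they are.

Things in the scene. Friction and masses are not known exactly. Their poses are not given: they have to be found in the camera images.
- spent_roll: Nearly used-up roll of off-white paper tape on a cardboard core: 44 mm outside, 27 mm bore, 24 mm high, about 50 g; it sits loosely, axis upright, on the hub of spent_stand, so from 36 to 60 mm above the bench, and the spindle rises 22 mm above its top. Origin: centre of its underside; z along its axis.
- spent_roll_center (a point): Middle of the nearly used-up roll, on its axis, 12 mm above its underside.
- full_roll: Full roll of the same tape: 66 mm outside, 27 mm bore, 24 mm high, on the other stand; it stays there. Origin: centre of its underside; z along its axis.
- spent_stand: Small roll's stand. Loose, 0.9 kg: dark steel foot (disc 92 mm across, 12 thick), grey hub (32 mm across, top 36 mm above the bench: the roll sits there), upright aluminium spindle 17 mm across, tip 82 mm above the bench. A thin guide pin, 64 mm tall, stands 55 mm from the spindle along the stand's own +x: keep fingers off that side. Origin: centre of underside, on the spindle axis; z up.
- full_stand: Stand that carries the full roll; the same as spent_stand in every size, with the guide pin on its own +x side.
- tray: Shallow square tray of pale wood, fixed on the bench: 112 x 112 mm outside, 100 x 100 mm inside, floor 8 mm thick, lip top 14 mm above the bench (6 mm above the floor). Empty. Origin: centre of its underside; x and y along its sides.
- tray_floor (a point): Centre of the tray's inner floor, 8 mm above the bench.
There are look-alikes about, which are no part of the job. What is shaped like the spent_roll but yellow is not meant.

How it is judged:
By the outcome, as a careful person would: the job done as asked, in the order asked, and still so for the second after the job is handed in, with the robot touching nothing.
It also fails if it takes over 35 s, if anything falls off the work surface, if the arm or the gripper's body presses on something with over 40 N, if the wrist force passes 120 N, or if a joint passes its speed limit or range.

## Working session

There is one attempt and no reset: what is moved stays moved. The work goes in short steps, Python scripts to look and compute and a shell command to move; the robot and the scene stay as the last step left them, time stands still between calls to the robot, and variables do not carry over. Pictures are saved under pics/ and viewed, at most 10 in all, crops included, and the job is handed in when it is done.

```bash
mkdir -p pics; python3 - <<'E'
from plant import ctrl
import cv2,pickle
for n in("top","side"):
    s=ctrl.snapshot(n);cv2.imwrite(f"pics/{n}0.png",s["color"][:,:,::-1]);pickle.dump(s,open(n+".pkl","wb"))
    print(n,-s["R"].T@s["t"],s["R"].round(2).tolist())
o=ctrl.get_obs();print(o)
E
```

```text
top [ 0.24901136 -0.02655599  1.05676985] [[0.01, -1.0, 0.01], [-0.98, -0.01, -0.17], [0.17, -0.01, -0.98]]
side [ 0.16313611 -0.53761319  0.95879111] [[0.88, -0.47, 0.01], [-0.39, -0.74, -0.55], [0.26, 0.48, -0.84]]
{'clock': 0.1, 'joint_pos': array([ 8.30270098e+01,  2.05856060e+01,  6.39169051e-01, -1.61978423e-02,
       -7.01364599e+01, -1.65078741e+01]), 'qvel': array([ 0.05225949, -0.15266099,  0.16058724,  0.05423393,  0.02070696,
       -0.06097013]), 'tau': array([-1.66910104e-03, -5.84165990e+01,  2.93750006e+01,  7.01557517e+00,
        1.01267447e-02, -5.17120043e-05]), 'tool_pos': array([0.26880768, 0.61872514, 0.24774178]), 'orientation': array([ 1.79916193e+02, -8.95655618e-03, -2.34863725e+01]), 'force': array([-0.33610564,  0.64031092,  1.15847795]), 'moment': array([-0.03360915, -0.01728756, -0.00160634]), 'gripper_force': 0.0, 'opening': 0.08766793266858572}
```

View pics/top0.png

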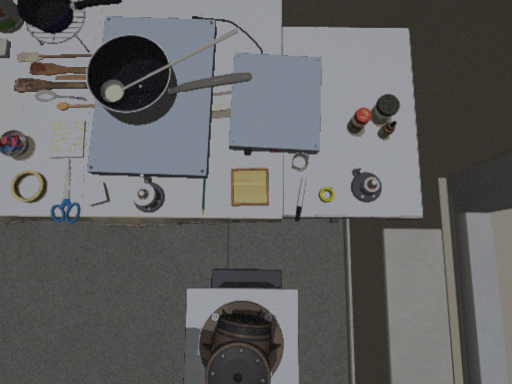

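View pics/side0.png

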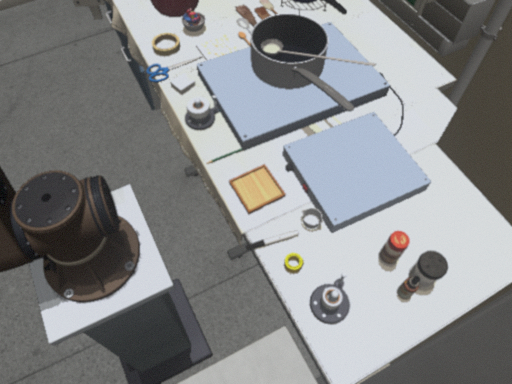

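```bash
cat >h.py <<'E'
import cv2,numpy as np,pickle
def load(n): return pickle.load(open(n+".pkl","rb"))
def proj(s,P): return cv2.projectPoints(np.float64(P).reshape(-1,3),cv2.Rodrigues(s["R"])[0],s["t"],s["intrinsics"],s["distortion"])[0][:,0]
def ray(s,uv,z):
    p=cv2.undistortPoints(np.float64([[uv]]),s["intrinsics"],s["distortion"])[0,0]
    d=s["R"].T@np.r_[p,1];c=-s["R"].T@s["t"];return c+d*(z-c[2])/d[2]
E
python3 - <<'E'
from h import *
im=[]
for n,cs in(("top",[(147,196),(369,185)]),("side",[(200,112),(331,300)])):
    s=load(n);print(n,proj(s,[[0,0,0],[.269,.619,.249]]),s["intrinsics"].round(1).tolist(),s["distortion"])
    for c in cs:
        print(c,ray(s,c,.08).round(3))
        k=s["color"][c[1]-30:c[1]+30,c[0]-40:c[0]+40,::-1];im.append(cv2.resize(k,(400,300),interpolation=cv2.INTER_CUBIC))
cv2.imwrite("pics/z.png",np.vstack([np.hstack(im[:2]),np.hstack(im[2:])]))
print(ray(load("top"),(250,187),.014),ray(load("side"),(257,188),.014))
E
```

```text
top [[240.80591985 343.11259517]
 [-35.99079362 241.1403511 ]] [[355.4, 0.0, 254.4], [0.0, 355.4, 190.2], [0.0, 0.0, 1.0]] [-0.00745804  0.          0.          0.          0.        ]
(147, 196) [0.403 0.265 0.08 ]
(369, 185) [ 0.441 -0.355  0.08 ]
side [[ 92.74426974 255.02308827]
 [ 99.35309814   0.49197954]] [[419.1, 0.0, 256.8], [0.0, 419.1, 178.8], [0.0, 0.0, 1.0]] [-0.06695762  0.          0.          0.          0.        ]
(200, 112) [0.401 0.237 0.08 ]
(331, 300) [ 0.434 -0.379  0.08 ]
[ 0.4436206 -0.0207678  0.014    ] [ 0.44520137 -0.02225589  0.014     ]
```

View pics/z.png

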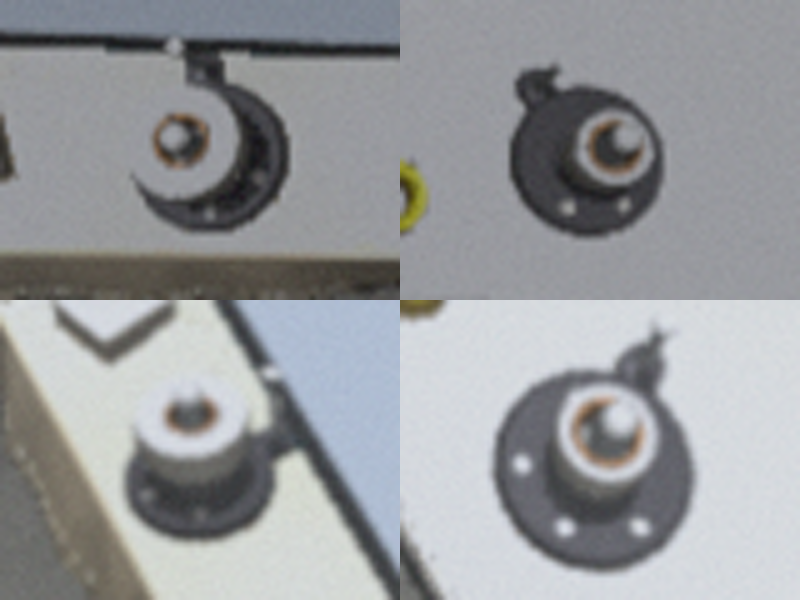

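Top view: the spent roll is on the right-hand stand (tip ≈(375,182), foot ≈(366,187)). The full roll is on the left stand (147,196), the tray is at (250,187) and the yellow decoy ring is at (328,195). I'll refine these in both views.

```bash
python3 - <<'E'
from h import *
pts={"top":dict(roll=(372,184.6),tip=(374.8,182.4),foot=(366.4,187),pin=(356,172)),"side":dict(roll=(332.6,296.4),tip=(335.4,293.6),foot=(329.8,304),pin=(339,284))}
for n in pts:
    s=load(n)
    for k,z in dict(roll=.06,tip=.08,foot=.012,pin=.012).items(): print(n,k,ray(s,pts[n][k],z).round(4))
    # foot: dark mask ellipse
    g=cv2.cvtColor(s["color"],cv2.COLOR_RGB2GRAY); c=pts[n]["foot"]
    roi=np.zeros_like(g);cv2.circle(roi,(int(c[0]),int(c[1])),34,255,-1)
    m=((g<105)&(roi>0)).astype(np.uint8)
    m=cv2.morphologyEx(m,cv2.MORPH_OPEN,np.ones((11,11)) if n=="top" else np.ones((13,13))) if 0 else m
    cs=max(cv2.findContours(m,cv2.RETR_EXTERNAL,cv2.CHAIN_APPROX_NONE)[0],key=cv2.contourArea)
    P=np.array([ray(s,p[0],.012)[:2] for p in cv2.convexHull(cs).astype(float)])
    (x,y),r=cv2.minEnclosingCircle(np.float32(P)); 
    # trim pin: circle fit with robust loss
    from scipy.optimize import least_squares
    Q=np.array([ray(s,p[0],.012)[:2] for p in cs.astype(float)])
    f=least_squares(lambda a:np.hypot(*(Q-a).T)-.046,ray(s,c,.012)[:2],loss="cauchy",f_scale=.001).x
    far=Q[np.argmax(np.hypot(*(Q-f).T))];d=far-f
    print(n,"foot fit",f.round(4),"far",np.hypot(*d).round(3),np.degrees(np.arctan2(d[1],d[0])).round(1))
    # tray: warm wood
    h=cv2.cvtColor(s["color"],cv2.COLOR_RGB2HSV);tc=(250,187) if n=="top" else (257,188)
    roi[:]=0;cv2.circle(roi,tc,36,255,-1)
    m=cv2.inRange(h,(8,70,60),(32,255,255))&roi
    cs=max(cv2.findContours(m,cv2.RETR_EXTERNAL,cv2.CHAIN_APPROX_NONE)[0],key=cv2.contourArea)
    Q=np.float32([ray(s,p[0],.014)[:2] for p in cs.astype(float)])
    print(n,"tray",cv2.minAreaRect(Q))
E
```

```text
top roll [ 0.4459 -0.3707  0.06  ]
top tip [ 0.4483 -0.372   0.08  ]
top foot [ 0.4478 -0.37    0.012 ]
top pin [ 0.4936 -0.3406  0.012 ]
top foot fit [ 0.4498 -0.3681] far 0.063 32.0
top tray ((0.4457133412361145, -0.01849805936217308), (0.11025673151016235, 0.11076527833938599), 2.5311851501464844)
side roll [ 0.4477 -0.3699  0.06  ]
side tip [ 0.4501 -0.3714  0.08  ]
side foot [ 0.4476 -0.3728  0.012 ]
side pin [ 0.4924 -0.3432  0.012 ]
side foot fit [ 0.4496 -0.371 ] far 0.065 33.6
side tray ((0.4449082612991333, -0.020021453499794006), (0.11165637522935867, 0.11236081272363663), 2.0002782344818115)
```

```bash
cat >>h.py <<'E'
def plan(wps,pose=None):
    """deltas in move units for successive calls through waypoints (x,y,z,yaw)"""
    from plant import ctrl
    o=ctrl.get_obs(); p=np.array(o["tool_pos"]);y=o["orientation"][2]
    print("now",o["clock"],p.round(4),o["orientation"].round(2),o["joint_pos"].round(0))
    for w in wps:
        c,s=np.cos(np.radians(y)),np.sin(np.radians(y));d=np.array(w[:3])-p
        dy=(w[3]-y+180)%360-180
        u=np.array([c*d[0]+s*d[1],s*d[0]-c*d[1],-d[2]])/.1
        print(u.round(3).tolist(),"rot z",round(-dy/90,3),"rows>=",np.ceil(max(np.linalg.norm(u)*2,abs(dy)/8.59)))
        p=np.array(w[:3]);y=w[3]
E
python3 - <<'E'
from h import *
plan([(.295,.5,.25,-49),(.37,.39,.25,-74),(.42,.27,.25,-99),(.47,.14,.25,-124),(.48,.01,.25,-147),(.475,-.12,.25,-147),(.46,-.25,.25,-147),(.447,-.3705,.25,-147)])
E
```

```text
now 0.1 [0.2688 0.6187 0.2477] [ 1.7992e+02 -1.0000e-02 -2.3490e+01] [ 83.  21.   1.  -0. -70. -17.]
[0.713, 0.985, -0.023] rot z 0.283 rows>= 3.0
[1.322, 0.156, -0.0] rot z 0.278 rows>= 3.0
[1.291, -0.15, -0.0] rot z 0.278 rows>= 3.0
[1.206, -0.697, -0.0] rot z 0.278 rows>= 3.0
[1.022, -0.81, -0.0] rot z 0.256 rows>= 3.0
[0.75, -1.063, -0.0] rot z 0.0 rows>= 3.0
[0.834, -1.009, -0.0] rot z 0.0 rows>= 3.0
[0.765, -0.94, -0.0] rot z 0.0 rows>= 3.0
```

```bash
python3 -m creep '[{"grip":0,"delta_pos":[0.71,0.98,0],"rotation":[0,0,0.28]},{"grip":0,"delta_pos":[0.71,0.98,0],"rotation":[0,0,0.28]},{"grip":0,"delta_pos":[0.71,0.98,0],"rotation":[0,0,0.28]},{"grip":0,"delta_pos":[0.71,0.98,0],"rotation":[0,0,0.28]}]'
python3 -m creep '[{"grip":0,"delta_pos":[1,0.15,0],"rotation":[0,0,0.2]},{"grip":0,"delta_pos":[1,0.15,0],"rotation":[0,0,0.2]},{"grip":0,"delta_pos":[1,0.15,0],"rotation":[0,0,0.2]},{"grip":0,"delta_pos":[1,0.15,0],"rotation":[0,0,0.2]}]'
python3 -m creep '[{"grip":0,"delta_pos":[1,0,0],"rotation":[0,0,0.2]},{"grip":0,"delta_pos":[1,0,0],"rotation":[0,0,0.2]},{"grip":0,"delta_pos":[1,0,0],"rotation":[0,0,0.2]},{"grip":0,"delta_pos":[1,0,0],"rotation":[0,0,0.2]}]'
python3 - <<'E'
from h import *
plan([(.42,.19,.25,-103),(.47,.1,.25,-125),(.48,.01,.25,-147),(.475,-.08,.25,-147),(.46,-.18,.25,-147)])
E
```

```text
clock: 0.5
tool_pos: [0.2955, 0.4981, 0.2491]
orientation: [180.0, 0.0, -49.0]
force: [1.5, 1.0, 0.6]
opening: 0.0878
gripper_force: 0.0
clock: 0.9
tool_pos: [0.3504, 0.4155, 0.2486]
orientation: [-180.0, 0.0, -66.7]
force: [0.1, 0.6, 0.3]
opening: 0.0876
gripper_force: 0.0
clock: 1.3
tool_pos: [0.3896, 0.3244, 0.2486]
orientation: [-180.0, 0.0, -84.6]
force: [-0.4, 0.3, 0.3]
opening: 0.0875
gripper_force: 0.0
now 1.3 [0.3896 0.3244 0.2486] [-1.7999e+02  2.0000e-02 -8.4620e+01] [ 62.   5. -20.   0. -65. -57.]
[1.366, -0.176, -0.014] rot z 0.204 rows>= 3.0
[0.764, -0.69, -0.0] rot z 0.244 rows>= 3.0
[0.68, -0.598, -0.0] rot z 0.244 rows>= 3.0
[0.532, -0.728, -0.0] rot z 0.0 rows>= 2.0
[0.67, -0.757, -0.0] rot z 0.0 rows>= 3.0
```

```bash
python3 -m creep '[{"grip":0,"delta_pos":[1,-0.2,0],"rotation":[0,0,0.2]},{"grip":0,"delta_pos":[1,-0.2,0],"rotation":[0,0,0.2]},{"grip":0,"delta_pos":[1,-0.2,0],"rotation":[0,0,0.2]},{"grip":0,"delta_pos":[1,-0.2,0],"rotation":[0,0,0.2]}]'
python3 -m creep '[{"grip":0,"delta_pos":[0.95,-0.7,0],"rotation":[0,0,0.25]},{"grip":0,"delta_pos":[0.95,-0.7,0],"rotation":[0,0,0.25]},{"grip":0,"delta_pos":[0.95,-0.7,0],"rotation":[0,0,0.25]},{"grip":0,"delta_pos":[0.95,-0.7,0],"rotation":[0,0,0.25]}]'
python3 -m creep '[{"grip":0,"delta_pos":[0.9,-0.7,0],"rotation":[0,0,0.25]},{"grip":0,"delta_pos":[0.9,-0.7,0],"rotation":[0,0,0.25]},{"grip":0,"delta_pos":[0.9,-0.7,0],"rotation":[0,0,0.25]},{"grip":0,"delta_pos":[0.9,-0.7,0],"rotation":[0,0,0.25]}]'
python3 - <<'E'
from h import *
plan([(.47,-.1,.25,-147),(.463,-.2,.25,-147),(.455,-.3,.25,-147),(.447,-.3705,.25,-147)])
E
```

```text
clock: 1.7
tool_pos: [0.4189, 0.227, 0.2487]
orientation: [-180.0, 0.0, -102.6]
force: [-0.8, 0.2, 1.6]
opening: 0.0877
gripper_force: 0.0
clock: 2.1
tool_pos: [0.4669, 0.1185, 0.2483]
orientation: [-180.0, -0.0, -125.2]
force: [-0.7, 1.0, -0.0]
opening: 0.0876
gripper_force: 0.0
clock: 2.5
tool_pos: [0.4718, 0.0047, 0.2485]
orientation: [-180.0, -0.0, -147.7]
force: [-0.3, -0.4, -0.7]
opening: 0.0877
gripper_force: 0.0
now 2.5 [0.4718 0.0047 0.2485] [-180.     -0.   -147.66] [ 25.   1. -24.   0. -65. -82.]
[0.575, -0.874, -0.015] rot z -0.007 rows>= 3.0
[0.603, -0.801, -0.0] rot z 0.0 rows>= 3.0
[0.612, -0.795, -0.0] rot z 0.0 rows>= 3.0
[0.451, -0.548, -0.0] rot z 0.0 rows>= 2.0
```

```bash
python3 -m creep '[{"grip":0,"delta_pos":[0.68,-0.99,0],"rotation":[0,0,0]},{"grip":0,"delta_pos":[0.68,-0.99,0],"rotation":[0,0,0]},{"grip":0,"delta_pos":[0.68,-0.99,0],"rotation":[0,0,0]},{"grip":0,"delta_pos":[0.68,-0.99,0],"rotation":[0,0,0]}]'
python3 -m creep '[{"grip":0,"delta_pos":[0.75,-0.99,0],"rotation":[0,0,0]},{"grip":0,"delta_pos":[0.75,-0.99,0],"rotation":[0,0,0]},{"grip":0,"delta_pos":[0.75,-0.99,0],"rotation":[0,0,0]},{"grip":0,"delta_pos":[0.75,-0.99,0],"rotation":[0,0,0]}]'
python3 -m creep '[{"grip":0,"delta_pos":[0.75,-0.99,0],"rotation":[0,0,0]},{"grip":0,"delta_pos":[0.75,-0.99,0],"rotation":[0,0,0]},{"grip":0,"delta_pos":[0.75,-0.99,0],"rotation":[0,0,0]},{"grip":0,"delta_pos":[0.75,-0.99,0],"rotation":[0,0,0]}]'
python3 - <<'E'
from h import *
plan([(.447,-.3705,.16,-147),(.447,-.3705,.06,-147)])
E
```

```text
clock: 2.9
tool_pos: [0.4676, -0.1156, 0.2483]
orientation: [180.0, -0.0, -147.5]
force: [0.3, -1.0, -0.1]
opening: 0.0877
gripper_force: 0.0
clock: 3.3
tool_pos: [0.4575, -0.2397, 0.2481]
orientation: [180.0, -0.0, -147.5]
force: [0.1, 1.6, 0.5]
opening: 0.0877
gripper_force: 0.0
clock: 3.7
tool_pos: [0.4474, -0.3636, 0.2477]
orientation: [180.0, -0.0, -147.6]
force: [-1.2, 0.3, -0.0]
opening: 0.0879
gripper_force: 0.0
now 3.7 [ 0.4474 -0.3636  0.2477] [ 1.7997e+02 -4.0000e-02 -1.4757e+02] [-20.  11. -12.   0. -67. -38.]
[0.04, -0.056, 0.877] rot z -0.006 rows>= 2.0
[-0.0, 0.0, 1.0] rot z 0.0 rows>= 2.0
```

```bash
python3 -m creep '[{"grip":0,"delta_pos":[0.04,-0.056,0.45],"rotation":[0,0,0]},{"grip":0,"delta_pos":[0.04,-0.056,0.85],"rotation":[0,0,0]},{"grip":0,"delta_pos":[0.04,-0.056,0.85],"rotation":[0,0,0]},{"grip":0,"delta_pos":[0.04,-0.056,0.85],"rotation":[0,0,0]}]'
python3 - <<'E'
from h import *
from plant import ctrl
plan([(.447,-.3705,.1,-147),(.447,-.3705,.06,-147)])
s=ctrl.snapshot("side");k=s["color"][200:380,230:450,::-1]
cv2.imwrite("pics/s1.png",cv2.resize(k,None,fx=3,fy=3))
E
```

```text
clock: 4.1
tool_pos: [0.4468, -0.3686, 0.1641]
orientation: [180.0, -0.1, -147.5]
force: [0.9, 0.2, 0.1]
opening: 0.0878
gripper_force: 0.0
now 4.1 [ 0.4468 -0.3686  0.1641] [ 1.7997e+02 -6.0000e-02 -1.4747e+02] [-20.  16. -18.   0. -56. -37.]
[0.008, -0.017, 0.641] rot z -0.005 rows>= 2.0
[-0.0, 0.0, 0.4] rot z 0.0 rows>= 1.0
```

View pics/s1.png

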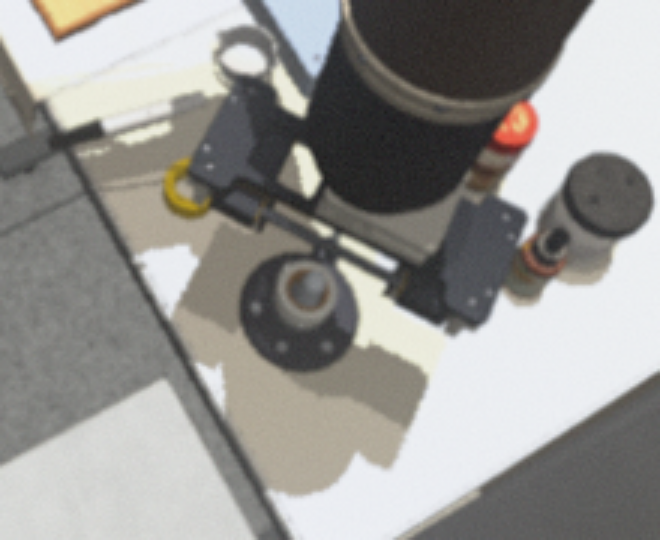

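The side view shows the open jaws straddling the stand, clear of the pin and bottles. Descending.

```bash
python3 -m creep '[{"grip":0,"delta_pos":[0.01,-0.017,0.3],"rotation":[0,0,0]},{"grip":0,"delta_pos":[0.01,-0.017,0.64],"rotation":[0,0,0]},{"grip":0,"delta_pos":[0.01,-0.017,0.64],"rotation":[0,0,0]},{"grip":0,"delta_pos":[0.01,-0.017,0.64],"rotation":[0,0,0]}]'
python3 - <<'E'
from h import *
plan([(.447,-.3705,.06,-147)])
E
```

```text
clock: 4.55
tool_pos: [0.4469, -0.3722, 0.1017]
orientation: [-179.9, 0.0, -147.6]
force: [0.7, 0.2, -0.2]
opening: 0.0878
gripper_force: 0.0
now 4.55 [ 0.4469 -0.3722  0.1017] [-1.799e+02  3.000e-02 -1.476e+02] [-21.  20. -22.   0. -48. -37.]
[-0.01, 0.014, 0.417] rot z -0.007 rows>= 1.0
```

```bash
python3 -m creep '[{"grip":0,"delta_pos":[-0.01,0.012,0.2],"rotation":[0,0,0]},{"grip":0,"delta_pos":[-0.01,0.012,0.41],"rotation":[0,0,0]},{"grip":0,"delta_pos":[-0.01,0.012,0.41],"rotation":[0,0,0]},{"grip":0,"delta_pos":[-0.01,0.012,0.41],"rotation":[0,0,0]},{"grip":0,"delta_pos":[-0.01,0.012,0.41],"rotation":[0,0,0]}]'
python3 - <<'E'
from h import *
plan([(.447,-.3705,.06,-147)])
E
```

```text
clock: 5.05
tool_pos: [0.4472, -0.3711, 0.0608]
orientation: [-179.8, 0.1, -147.6]
force: [-0.4, 0.3, -0.5]
opening: 0.0876
gripper_force: 0.0
now 5.05 [ 0.4472 -0.3711  0.0608] [-1.7984e+02  9.0000e-02 -1.4765e+02] [-20.  22. -24.   0. -43. -37.]
[-0.001, 0.006, 0.008] rot z -0.007 rows>= 1.0
```

Good; close.

```bash
R='x'; python3 -m creep '[{"grip":1,"delta_pos":[0,0,0.01],"rotation":[0,0,0]},{"grip":1,"delta_pos":[0,0,0.01],"rotation":[0,0,0]},{"grip":1,"delta_pos":[0,0,0.01],"rotation":[0,0,0]},{"grip":1,"delta_pos":[0,0,0.01],"rotation":[0,0,0]},{"grip":1,"delta_pos":[0,0,0.01],"rotation":[0,0,0]}]'
python3 -m creep '[{"grip":1,"delta_pos":[0,0,0],"rotation":[0,0,0]},{"grip":1,"delta_pos":[0,0,0],"rotation":[0,0,0]},{"grip":1,"delta_pos":[0,0,0],"rotation":[0,0,0]},{"grip":1,"delta_pos":[0,0,0],"rotation":[0,0,0]},{"grip":1,"delta_pos":[0,0,0],"rotation":[0,0,0]}]'
```

```text
clock: 5.55
tool_pos: [0.4458, -0.3704, 0.0576]
orientation: [180.0, -0.0, -147.7]
force: [0.3, -0.6, -0.1]
opening: 0.0533
gripper_force: 0.0
clock: 6.05
tool_pos: [0.4457, -0.3704, 0.0575]
orientation: [180.0, -0.0, -147.7]
force: [0.6, 0.6, -0.9]
opening: 0.0436
gripper_force: 30.0
```

Gripped at 43.6 mm, but the tips are level with the roll's underside. I'll regrip 3 mm higher so they clear the tray floor.

```bash
python3 -m creep '[{"grip":0.35,"delta_pos":[0,0,0],"rotation":[0,0,0]},{"grip":0.35,"delta_pos":[0,0,0],"rotation":[0,0,0]},{"grip":0.35,"delta_pos":[0,0,-0.03],"rotation":[0,0,0]},{"grip":0.35,"delta_pos":[0,0,-0.03],"rotation":[0,0,0]},{"grip":0.35,"delta_pos":[0,0,-0.03],"rotation":[0,0,0]}]'
python3 -m creep '[{"grip":1,"delta_pos":[0,0,0],"rotation":[0,0,0]},{"grip":1,"delta_pos":[0,0,0],"rotation":[0,0,0]},{"grip":1,"delta_pos":[0,0,0],"rotation":[0,0,0]},{"grip":1,"delta_pos":[0,0,0],"rotation":[0,0,0]},{"grip":1,"delta_pos":[0,0,0],"rotation":[0,0,0]}]'
```

```text
clock: 6.55
tool_pos: [0.4459, -0.3705, 0.0608]
orientation: [-180.0, 0.0, -147.7]
force: [0.4, 0.5, -0.4]
opening: 0.0566
gripper_force: 0.0
clock: 7.05
tool_pos: [0.4458, -0.3704, 0.0605]
orientation: [180.0, -0.0, -147.7]
force: [0.6, 0.4, 0.8]
opening: 0.0439
gripper_force: 30.0
```

```bash
python3 -m creep '[{"grip":1,"delta_pos":[0,0,-0.1],"rotation":[0,0,0]},{"grip":1,"delta_pos":[0,0,-0.3],"rotation":[0,0,0]},{"grip":1,"delta_pos":[0,0,-0.55],"rotation":[0,0,0]},{"grip":1,"delta_pos":[0,0,-0.8],"rotation":[0,0,0]},{"grip":1,"delta_pos":[0,0,-1],"rotation":[0,0,0]}]'
python3 -m creep '[{"grip":1,"delta_pos":[0,0,-0.3],"rotation":[0,0,0]},{"grip":1,"delta_pos":[0,0,-0.3],"rotation":[0,0,0]},{"grip":1,"delta_pos":[0,0,-0.3],"rotation":[0,0,0]}]'
python3 - <<'E'
from h import *
from plant import ctrl
plan([(.465,-.26,.19,-147),(.465,-.14,.19,-143),(.4453,-.0192,.19,-133)])
s=ctrl.snapshot("side");k=s["color"][200:380,230:450,::-1]
cv2.imwrite("pics/s2.png",cv2.resize(k,None,fx=3,fy=3))
E
```

```text
clock: 7.55
tool_pos: [0.4461, -0.3706, 0.1629]
orientation: [-179.9, 0.0, -147.7]
force: [0.0, 0.4, -1.4]
opening: 0.0435
gripper_force: 30.0
clock: 7.85
tool_pos: [0.4461, -0.3705, 0.1919]
orientation: [-179.9, 0.1, -147.7]
force: [-0.5, -0.7, -0.5]
opening: 0.0437
gripper_force: 30.0
now 7.85 [ 0.4461 -0.3705  0.1919] [-1.7990e+02  9.0000e-02 -1.4769e+02] [-20.  14. -16.  -0. -60. -37.]
[-0.75, 0.833, 0.019] rot z -0.008 rows>= 3.0
[-0.654, 1.006, -0.0] rot z -0.044 rows>= 3.0
[-0.57, 1.083, -0.0] rot z -0.111 rows>= 3.0
```

View pics/s2.png

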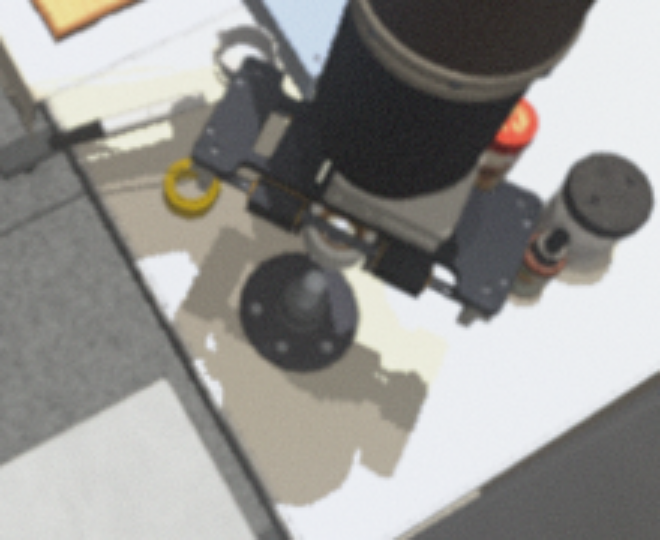

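The roll is held between the pads, off the spindle, and the stand is upright where it was. Next, carry it to the tray.

```bash
python3 -m creep '[{"grip":1,"delta_pos":[-0.3,0.33,0],"rotation":[0,0,0]},{"grip":1,"delta_pos":[-0.6,0.66,0],"rotation":[0,0,0]},{"grip":1,"delta_pos":[-0.75,0.84,0],"rotation":[0,0,0]},{"grip":1,"delta_pos":[-0.75,0.84,0],"rotation":[0,0,0]}]'
python3 -m creep '[{"grip":1,"delta_pos":[-0.3,0.4,0],"rotation":[0,0,-0.04]},{"grip":1,"delta_pos":[-0.5,0.75,0],"rotation":[0,0,-0.04]},{"grip":1,"delta_pos":[-0.65,0.98,0],"rotation":[0,0,-0.04]},{"grip":1,"delta_pos":[-0.65,0.98,0],"rotation":[0,0,-0.04]}]'
python3 -m creep '[{"grip":1,"delta_pos":[-0.3,0.4,0],"rotation":[0,0,-0.08]},{"grip":1,"delta_pos":[-0.5,0.75,0],"rotation":[0,0,-0.11]},{"grip":1,"delta_pos":[-0.57,0.98,0],"rotation":[0,0,-0.11]},{"grip":1,"delta_pos":[-0.57,0.98,0],"rotation":[0,0,-0.11]}]'
python3 - <<'E'
from h import *
plan([(.4453,-.0192,.12,-133),(.4453,-.0192,.05,-133)])
E
```

```text
clock: 8.3
tool_pos: [0.4639, -0.2569, 0.1899]
orientation: [179.9, -0.0, -147.5]
force: [0.2, -0.6, -0.1]
opening: 0.0437
gripper_force: 30.0
clock: 8.7
tool_pos: [0.4664, -0.1398, 0.1901]
orientation: [180.0, -0.0, -143.9]
force: [0.3, 0.0, 0.5]
opening: 0.0437
gripper_force: 30.0
clock: 9.1
tool_pos: [0.4548, -0.0277, 0.1901]
orientation: [180.0, -0.0, -134.1]
force: [0.5, -0.0, -1.9]
opening: 0.0436
gripper_force: 30.0
now 9.1 [ 0.4548 -0.0277  0.1901] [ 1.7996e+02 -4.0000e-02 -1.3406e+02] [ 21.   2. -31.  -0. -57. -65.]
[0.005, 0.127, 0.701] rot z -0.012 rows>= 2.0
[-0.0, 0.0, 0.7] rot z 0.0 rows>= 2.0
```

```bash
python3 -m creep '[{"grip":1,"delta_pos":[0,0.12,0.3],"rotation":[0,0,0]},{"grip":1,"delta_pos":[0,0.12,0.6],"rotation":[0,0,0]},{"grip":1,"delta_pos":[0,0.12,0.8],"rotation":[0,0,0]},{"grip":1,"delta_pos":[0,0.12,0.8],"rotation":[0,0,0]},{"grip":1,"delta_pos":[0,0.12,0.8],"rotation":[0,0,0]}]'
python3 - <<'E'
from h import *
from plant import ctrl
plan([(.4453,-.0192,.06,-133),(.4453,-.0192,.034,-133)])
s=ctrl.snapshot("side");k=s["color"][100:280,170:390,::-1]
cv2.imwrite("pics/s3.png",cv2.resize(k,None,fx=3,fy=3))
E
```

```text
clock: 9.6
tool_pos: [0.4471, -0.0214, 0.1106]
orientation: [180.0, -0.1, -134.2]
force: [1.0, 0.5, 0.3]
opening: 0.0437
gripper_force: 30.0
now 9.6 [ 0.4471 -0.0214  0.1106] [ 1.7999e+02 -9.0000e-02 -1.3421e+02] [ 23.   7. -38.   0. -45. -67.]
[-0.004, 0.028, 0.506] rot z -0.013 rows>= 2.0
[-0.0, 0.0, 0.26] rot z 0.0 rows>= 1.0
```

View pics/s3.png

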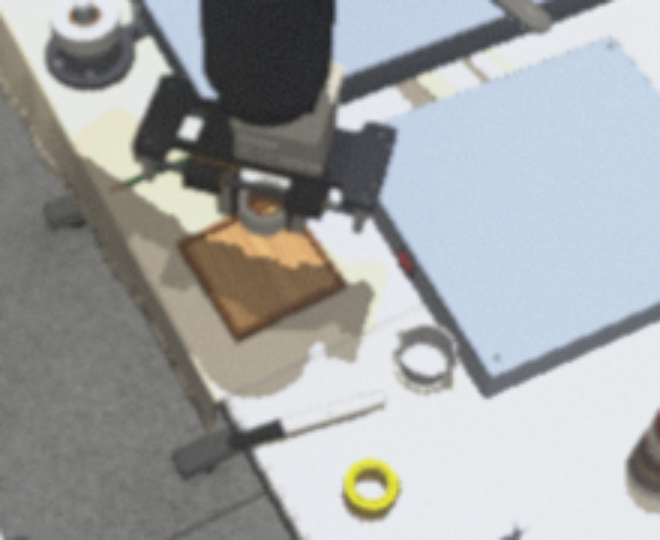

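```bash
python3 - <<'E'
from h import *
for z in (0,.02,.03,.04,.05,.06,.08): print(z,ray(load("top"),(319,152),z).round(3),ray(load("side"),(332,225),z).round(3),ray(load("top"),(232,149),z).round(3))
E
python3 -m creep '[{"grip":1,"delta_pos":[0,0.02,0.25],"rotation":[0,0,0]},{"grip":1,"delta_pos":[0,0.02,0.4],"rotation":[0,0,0]},{"grip":1,"delta_pos":[0,0.02,0.4],"rotation":[0,0,0]},{"grip":1,"delta_pos":[0,0.02,0.4],"rotation":[0,0,0]}]'
python3 - <<'E'
from h import *
plan([(.4453,-.0192,.04,-133),(.4453,-.0192,.034,-133)])
E
```

```text
0 [ 0.558 -0.232  0.   ] [ 0.568 -0.202  0.   ] [0.565 0.036 0.   ]
0.02 [ 0.553 -0.228  0.02 ] [ 0.559 -0.209  0.02 ] [0.559 0.035 0.02 ]
0.03 [ 0.55  -0.226  0.03 ] [ 0.555 -0.212  0.03 ] [0.556 0.034 0.03 ]
0.04 [ 0.547 -0.224  0.04 ] [ 0.551 -0.216  0.04 ] [0.553 0.034 0.04 ]
0.05 [ 0.544 -0.223  0.05 ] [ 0.547 -0.219  0.05 ] [0.55  0.033 0.05 ]
0.06 [ 0.541 -0.221  0.06 ] [ 0.542 -0.223  0.06 ] [0.547 0.033 0.06 ]
0.08 [ 0.535 -0.217  0.08 ] [ 0.534 -0.23   0.08 ] [0.541 0.031 0.08 ]
clock: 10.05
tool_pos: [0.4463, -0.0192, 0.0716]
orientation: [-180.0, 0.1, -134.2]
force: [-0.2, 0.2, -0.1]
opening: 0.0438
gripper_force: 30.0
now 10.05 [ 0.4463 -0.0192  0.0716] [-1.7996e+02  5.0000e-02 -1.3417e+02] [ 23.  11. -40.   0. -39. -67.]
[0.007, 0.007, 0.316] rot z -0.013 rows>= 1.0
[-0.0, 0.0, 0.06] rot z 0.0 rows>= 1.0
```

```bash
python3 -m creep '[{"grip":1,"delta_pos":[0,0,0.12],"rotation":[0,0,0]},{"grip":1,"delta_pos":[0,0,0.24],"rotation":[0,0,0]},{"grip":1,"delta_pos":[0,0,0.34],"rotation":[0,0,0]},{"grip":1,"delta_pos":[0,0,0.34],"rotation":[0,0,0]},{"grip":1,"delta_pos":[0,0,0.34],"rotation":[0,0,0]}]'
python3 -m creep '[{"grip":1,"delta_pos":[0,0,0.01],"rotation":[0,0,0]},{"grip":1,"delta_pos":[0,0,0.01],"rotation":[0,0,0]},{"grip":1,"delta_pos":[0,0,0.01],"rotation":[0,0,0]}]'
```

```text
clock: 10.55
tool_pos: [0.4459, -0.0191, 0.0371]
orientation: [-180.0, 0.0, -134.2]
force: [0.4, -0.5, 0.1]
opening: 0.0435
gripper_force: 30.0
clock: 10.85
tool_pos: [0.4456, -0.0191, 0.0359]
orientation: [-180.0, 0.0, -134.2]
force: [-0.5, -0.1, -0.9]
opening: 0.0439
gripper_force: 30.0
```

Lower in 1 mm steps, watching for contact.

```bash
python3 -m creep '[{"grip":1,"delta_pos":[0,0,0.01],"rotation":[0,0,0]},{"grip":1,"delta_pos":[0,0,0.02],"rotation":[0,0,0]},{"grip":1,"delta_pos":[0,0,0.02],"rotation":[0,0,0]},{"grip":1,"delta_pos":[0,0,0.02],"rotation":[0,0,0]}]'
python3 -m creep '[{"grip":1,"delta_pos":[0,0,0.01],"rotation":[0,0,0]},{"grip":1,"delta_pos":[0,0,0.01],"rotation":[0,0,0]},{"grip":1,"delta_pos":[0,0,0.01],"rotation":[0,0,0]}]'
```

```text
clock: 11.25
tool_pos: [0.4454, -0.0192, 0.0335]
orientation: [180.0, -0.0, -134.2]
force: [0.4, 0.4, -1.1]
opening: 0.0436
gripper_force: 30.0
clock: 11.55
tool_pos: [0.4454, -0.0192, 0.0325]
orientation: [180.0, -0.0, -134.2]
force: [0.5, 0.7, -0.7]
opening: 0.0436
gripper_force: 30.0
```

```bash
python3 -m creep '[{"grip":1,"delta_pos":[0,0,0.007],"rotation":[0,0,0]},{"grip":1,"delta_pos":[0,0,0.007],"rotation":[0,0,0]},{"grip":1,"delta_pos":[0,0,0.007],"rotation":[0,0,0]}]'
```

```text
clock: 11.85
tool_pos: [0.4455, -0.0192, 0.0324]
orientation: [-180.0, 0.0, -134.2]
force: [-3.4, 1.4, 9.6]
opening: 0.0439
gripper_force: 30.0
```

Contact with the floor (9.6 N up). Open partly and rise.

```bash
python3 -m creep '[{"grip":0.36,"delta_pos":[0,0,-0.005],"rotation":[0,0,0]},{"grip":0.36,"delta_pos":[0,0,-0.005],"rotation":[0,0,0]},{"grip":0.36,"delta_pos":[0,0,-0.005],"rotation":[0,0,0]},{"grip":0.36,"delta_pos":[0,0,-0.005],"rotation":[0,0,0]},{"grip":0.36,"delta_pos":[0,0,-0.005],"rotation":[0,0,0]}]'
python3 -m creep '[{"grip":0.36,"delta_pos":[0,0,-0.1],"rotation":[0,0,0]},{"grip":0.36,"delta_pos":[0,0,-0.3],"rotation":[0,0,0]},{"grip":0.36,"delta_pos":[0,0,-0.6],"rotation":[0,0,0]},{"grip":0.36,"delta_pos":[0,0,-1],"rotation":[0,0,0]},{"grip":0.36,"delta_pos":[0,0,-1],"rotation":[0,0,0]}]'
python3 -m creep '[{"grip":0.36,"delta_pos":[0,0,-0.5],"rotation":[0,0,0]},{"grip":0.36,"delta_pos":[0,0,-1],"rotation":[0,0,0]},{"grip":0.36,"delta_pos":[0,0,-1],"rotation":[0,0,0]},{"grip":0.36,"delta_pos":[0,0,-1],"rotation":[0,0,0]}]'
python3 - <<'E'
from h import *
from plant import ctrl
s=ctrl.snapshot("side");cv2.imwrite("pics/s4.png",cv2.resize(s["color"][60:340,150:450,::-1],None,fx=2,fy=2))
E
```

```text
clock: 12.35
tool_pos: [0.4454, -0.0192, 0.0323]
orientation: [180.0, -0.0, -134.2]
force: [-0.1, 0.1, -0.1]
opening: 0.0563
gripper_force: 0.0
clock: 12.85
tool_pos: [0.4484, -0.0185, 0.1378]
orientation: [-179.7, 0.4, -134.1]
force: [0.9, 0.2, -0.5]
opening: 0.0561
gripper_force: 0.0
clock: 13.25
tool_pos: [0.4457, -0.019, 0.2341]
orientation: [-179.9, 0.2, -134.2]
force: [-1.0, -0.1, -0.6]
opening: 0.0561
gripper_force: 0.0
```

View pics/s4.png

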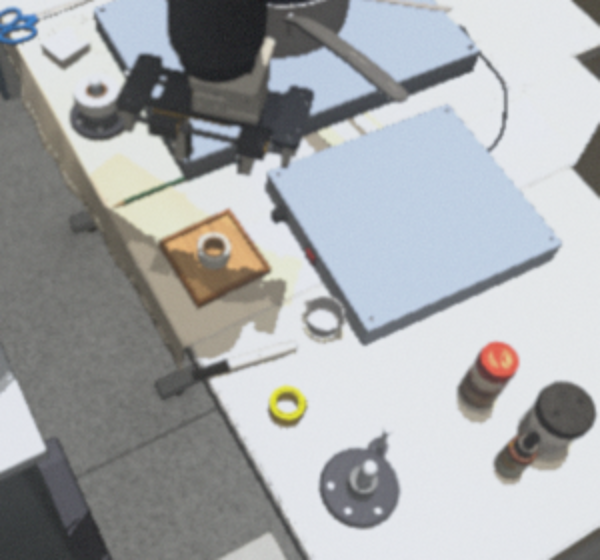

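The roll lies flat in the middle of the tray at (213,250). The empty stand is still upright in place, and the full roll is on its spindle. Handing in.

```bash
python3 -c "
from plant import ctrl
print(ctrl.close_job())"
```

```text
the job is handed in; nothing more can be done
None
```

The spent roll lies flat in the middle of the tray, the full roll is still on its spindle, both stands are standing where they were, and the job was handed in at about 13 s.

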